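# Put the carvers' ear defenders away on the rail and log the cleaning

### The arm

A 6-joint arm with a two-finger parallel gripper is mounted at the origin on the work surface. World frame = base frame: x ahead of the robot, y to its left, z up, the work surface at z = 0. Lengths are in mm, angles in rad, forces in N, time in s.
With the tool pointing down it reaches from about 300 to 775 mm from the base axis. Payload 14.6 kg.
Tool frame: the origin (TCP) lies at the very end of the fingers, on their centre line; the grasp point (between the pads) lies manip.grip_depth behind it (manip.grip_depth is the distance from the TCP to the grasp point, in mm); x points along the fingers, z is the direction in which the jaws open and shut, and the axes are right-handed (so a half turn about x gives the same grasp; the last joint's range is limited). The gripper opens to 94 mm and grips with 3 to 60 N. Pads are 16 mm wide; open, the fingers measure 119 mm over their backs; the gripper's body (75 mm by 177 mm) begins 78 mm behind the grasp point.
Start: joints at [-1.338, 0.3, 1.521, -0, 1.321, -0.067], TCP at [162.424, -525.459, 205.446] pointing down, gripper open.
Joint ranges: [-3.03, 3.03], [-0.79, 2.21], [0.23, 2.52], [-1.04, 4.18], [0, 3.07], [-2.55, 2.55]. Speed limits (rad/s): [2.22, 2.22, 2.57, 3.14, 3.14, 3.14].

### API

Orientations are given as [roll, pitch, yaw] about the fixed x, y, z axes, in that order (R = Rz(yaw) Ry(pitch) Rx(roll)).
In Python, from cell import manip gives the robot as it stands.
- The arm moves only by the tool step_arm, never from a script. Its argument "commands" is one flat list of numbers, 7 for each row, row after row: the shift along the tool's x, y, z in m, then the turn, a rotation vector about the tool's x, y, z in degrees, then the finger opening in m, from 0 to 0.094. A call has 1 to 5 rows; each row shifts and turns the commanded pose from where the row before left it, along the tool's axes as they then stand; what a row does not reach is not made up. A row lasts 1/8 s, in which the tool goes at most 62.5 mm and 10.7 degrees, less where a joint would pass 70% of its speed; a pose out of reach is approached as far as the arm can. A call with a gripper value outside its range is refused whole. The fingers move at their own pace and stop on an object; "squeeze" is the grip in N (left out, the last holds). Time passes only in rows, so rows that do not move let the fingers close. It gives the time, the measured TCP pose, the force and the opening at its end, in the units of the state.
- manip.read_state(): the state, without advancing time (a new reading comes with each control period).
- manip.camera(name): name is "scene" or "side" or "wrist"; returns the picture (400x640x3 uint8, red, green, blue); there is no depth.
- manip.camera_model(name): a dict with "intrinsics" (3x3 intrinsics, pixels), "origin" and "orientation" of the camera in the world; the wrist camera has in their place "tool_from_camera" (4x4, takes a point from camera to tool coordinates, whose origin is the TCP and whose axes are the tool frame's). Camera axes: x right, y up, looking along -z (the intrinsics and any distortion apply to the point x, -y, -z); pixel columns grow to the right and rows downward; lengths in mm; the calibration is good to about 2 mm. A picture is of the moment at which its call begins: read the wrist's pose just before it. camera_model takes no time and is no camera call.
- manip.sign_off(): hands the job in, once; it reports no verdict.
Trained networks look in the newest picture that a camera, given by its name, has taken for a name from the list of things; names that differ only in an ending like _2 or _b are one class to them, and where a whole thing is asked for, a point or a joint stands for the part that bears it (a point fixed in the world has none). Each returns a list of dicts, best first, with "score" (0 to 1); they miss things now and then, are a little off and sometimes report something else, mostly with a low value. They report only what shows in the picture. A call takes as long as a camera call.
- manip.find_in(thing, camera): "centre" ([row, column] in pixels, amid what is visible of it).
- manip.outline_of(thing, camera): "pixels" (400x640 bool, what is visible of it) and "centre" ([row, column] in pixels, amid what is visible of it).
The state is a dict: "clock": time; "joints": joint angles; "qd": joint speeds; "effort": joint torques, N m; "eef_pos": TCP position; "eef_rot": TCP orientation; "wrist_force": force on the tool from outside, world axes, zero at the start; "moment": the same for the moment, N m; "finger_gap": finger opening in mm.
Only numpy, scipy, OpenCV 4.12 (cv2) and the standard library are available. Lean on these libraries where they do the work, as an engineer would, in place of code of your own. Each camera call takes 0.05 s, during which the arm holds its last target. There are 200 camera calls.

### The job

Put the ear defenders away: first slide the blue pair along the rail, without taking it off, until it rests up against the green end, then hang the orange pair over the rail beside it, one cup either side, so that it hangs straight and still. Last, log the cleaning by turning the sanitiser canister where it stands on the scanner's spot until its red code patch squarely faces the scanner window, and leave everything else on the bench where it is.

Things in the scene. Friction and masses are not known exactly. Their poses are not given: they have to be found in the camera images.
- rail: Free-standing wooden hanging rail, fixed to the bench. A round horizontal bar, 18 mm thick and 300 mm long between the end caps, runs along own y; its top is 155 mm above the bench. Posts stand under its two ends; base plank 70 mm wide along x, 12 mm high. Origin: on the bench under the bar's middle.
- green_cap: Green round disc, 52 mm across and 12 mm thick, on one end of the rail's bar; which end varies. Fixed. Origin: its centre, on the bar's axis 146 mm above the bench and 156 mm along the bar from its middle; own y: along the bar. A crown pad touching it has its centre 19 mm from this origin along the bar.
- white_cap: White disc of the same size on the rail's other end. Fixed; origin at its centre.
- blue_muffs: Rigid ear defenders, blue, hung astride the rail near its middle; 150 mm ear to ear, 150 mm tall, 0.18 kg. Origin: midway between the undersides of the cups; x ear to ear, y across the band, z up. Cups span |x| 35 to 75 mm, 60 mm along y, 76 mm tall. Black band on top: 24 mm wide in y, 5 mm thick; flat for |x| under 26 mm, down to 126 mm height at |x| = 53 mm.
- blue_muffs_crown (a point): Centre of the underside of the blue pair's rubber crown pad, 134 mm above its origin; this rests on the bar when hung. Pad: 26 mm along y, 52 mm along x. Pad and band together are 16 mm thick (134 to 150 mm above the origin) and can be pinched there from above, fingers closing along y.
- orange_muffs: Rigid ear defenders, orange, standing on its cups left of the rail; 150 mm ear to ear, 150 mm tall, 0.18 kg. Origin: midway between the undersides of the cups; x ear to ear, y across the band, z up. Cups span |x| 35 to 75 mm, 60 mm along y, 76 mm tall. Black band on top: 24 mm wide in y, 5 mm thick; flat for |x| under 26 mm, down to 126 mm height at |x| = 53 mm.
- orange_muffs_crown (a point): Centre of the underside of the orange pair's rubber crown pad, 134 mm above its origin; this rests on the bar when hung. Pad: 26 mm along y, 52 mm along x. Pad and band together are 16 mm thick (134 to 150 mm above the origin) and can be pinched there from above, fingers closing along y.
- canister: White upright sanitiser canister with a blue lid, 56 mm in diameter, 100 mm tall, about 0.22 kg, standing loose on the scanner's spot. A red code patch is on its side, in the direction of its own x, and a red stripe on the lid runs from the centre to that side. Origin: centre of its underside; own z up.
- scanner: Grey scanner block, 60 x 80 mm and 110 mm tall, fixed to the bench. Its dark window with a red line looks along its own -x (towards the robot); a red bar on its top lies along that edge. Origin: centre of its underside; own z up.
- scan_window (a point): Middle of the scanner's window, on its front face, 30 mm from its origin, 55 mm up.
- scan_spot (a point): Centre of the black, white-rimmed round spot (80 mm across, flat) on the bench 100 mm in front of the window, on the window's axis, where the canister stands.
- flask: Bystander: steel flask, 68 mm across, 205 mm tall. Origin: centre of its underside.
- glue: Bystander: white glue bottle with a yellow cap, 48 mm across, 120 mm tall. Origin: centre of its underside.
- chisel_a: Bystander: carving chisel lying along its own x, dark handle, 210 mm long, 22 mm thick. Origin under the handle's middle.
- chisel_b: Bystander: carving chisel lying along its own x, lighter handle, 210 mm long, 22 mm thick. Origin under the handle's middle.
- carved_bowl: Bystander: turned wooden lotus piece, 100 mm across, 55 mm tall. Origin: centre of its underside.
- offcut: Bystander: wood offcut 100 x 45 x 30 mm. Origin: centre of its underside.

How it is judged (in metres and radians):
On the way, in this order (a step that is already met when the one before it is completed fails the run):
1. the blue pair hangs on the rail up against the green end cap (horizontal distance between blue_muffs_crown and green_cap below 0.032 m and x of blue_muffs_crown in the frame of rail between -0.02 and 0.02 m and z of blue_muffs_crown in the frame of rail between 0.145 and 0.167 m and y of blue_muffs_crown in the frame of rail between -0.145 and 0.145 m and angle between blue_muffs's own z axis and vertical below 0.3 rad and angle between the x axis of blue_muffs and the x axis of rail, either way round below 0.4 rad and contact force between blue_muffs and rail above 0.5 N), for 0.2 s.
2. the orange pair hangs astride the rail, let go (x of orange_muffs_crown in the frame of rail between -0.02 and 0.02 m and z of orange_muffs_crown in the frame of rail between 0.145 and 0.167 m and y of orange_muffs_crown in the frame of rail between -0.145 and 0.145 m and angle between orange_muffs's own z axis and vertical below 0.3 rad and angle between the x axis of orange_muffs and the x axis of rail, either way round below 0.4 rad and contact force between orange_muffs and rail above 0.5 N and contact force between orange_muffs and the fingers below 0.1 N), for 0.2 s.
3. the canister's red patch faces the scanner window (x of scan_window in the frame of canister above 0.06 m and y of scan_window in the frame of canister between -0.026 and 0.026 m and horizontal distance between canister and scan_spot below 0.02 m and angle between canister's own z axis and vertical below 0.1 rad and height (world z) of canister below 0.006 m), for 0.2 s.
At the end, for the whole second after the job is handed in: Blue pair hangs on the bar, crown within 32 mm of the green cap's centre (19 touches); orange pair hangs on the bar, centred within 20 mm, upright within 0.3, square within 0.4 rad; canister upright within 20 mm of the spot, patch within 15 degrees of the window; all at rest (all of step 1 and all of step 3 and x of orange_muffs_crown in the frame of rail between -0.02 and 0.02 m and z of orange_muffs_crown in the frame of rail between 0.145 and 0.167 m and y of orange_muffs_crown in the frame of rail between -0.145 and 0.145 m and angle between orange_muffs's own z axis and vertical below 0.3 rad and angle between the x axis of orange_muffs and the x axis of rail, either way round below 0.4 rad and contact force between orange_muffs and rail above 0.5 N and linear speed of each of blue_muffs, orange_muffs, canister below 0.05 m/s).
It fails at once if the blue pair is taken or knocked off the rail (z of blue_muffs_crown in the frame of rail above 0.185 m or z of blue_muffs_crown in the frame of rail below 0.12 m).
It fails at once if the canister is lifted off the bench or knocked over (height (world z) of canister above 0.03 m or angle between canister's own z axis and vertical above 0.5 rad).
It fails at once if a bystander is moved by more than 30 mm (distance of any of flask, glue, chisel_a, chisel_b, carved_bowl, offcut from where it was at the start of the episode above 0.03 m).
It also fails if it takes over 72 s, if anything falls off the work surface, if the arm or the gripper's body presses on something with over 40 N, if the wrist force passes 120 N, or if a joint passes its speed limit or range.

## Working session

There is one attempt and no reset: what is moved stays moved. The work goes in short steps, Python scripts to look and compute and a tool call to move; the robot and the scene stay as the last step left them, time stands still between calls to the robot, and variables do not carry over. Pictures are saved under pics/ and viewed, about 8 in all and at most 12, crops included, and the job is handed in when it is done.

Besides the shell and the picture viewer there is one more tool, called after "Request:" in YAML: its name, and indented under it one key for each argument. step_arm: Moves the arm, as the interface text tells. Its arguments: {"type":"object","properties":{"commands":{"type":"array"},"squeeze":{"type":"number"}},"required":["commands"]}

```bash
mkdir -p pics; ls; cat > h.py <<'E'
import numpy as np, cv2
from cell import manip
from scipy.spatial.transform import Rotation as R
def rot(o):
    o=np.array(o,float)
    return o if o.shape==(3,3) else R.from_euler('xyz',o).as_matrix()
def pose(cam):
    m=manip.camera_model(cam); K=np.array(m["intrinsics"])
    if "origin" in m: return K,np.array(m["origin"],float),rot(m["orientation"])
    s=manip.read_state(); Rt=rot(s["eef_rot"]); T=np.array(m["tool_from_camera"])
    return K,Rt@T[:3,3]+np.array(s["eef_pos"]),Rt@T[:3,:3]
def ray(cam,rc):
    K,o,Rm=pose(cam); v=np.linalg.inv(K)@[rc[1],rc[0],1]
    return o,Rm@np.array([v[0],-v[1],-v[2]])
def atz(cam,rc,z):
    o,d=ray(cam,rc); return o+d*(z-o[2])/d[2]
def proj(cam,p):
    K,o,Rm=pose(cam); c=Rm.T@(np.array(p,float)-o); q=K@[c[0],-c[1],-c[2]]
    return q[1]/q[2],q[0]/q[2]
def snap(cam,name):
    im=manip.camera(cam); cv2.imwrite(f"pics/{name}.png",cv2.cvtColor(np.asarray(im),cv2.COLOR_RGB2BGR)); return im
E
python3 - <<'E'
from h import *
np.set_printoptions(precision=2,suppress=True)
for c in("scene","side","wrist"): print(c,manip.camera_model(c))
print(manip.read_state(), manip.grip_depth)
a=snap("scene","s0");b=snap("side","d0")
for n in "rail green_cap white_cap blue_muffs orange_muffs canister scanner flask glue chisel_a carved_bowl offcut".split():
    for c in("scene","side"):
        print(n,c,[(round(d["score"],2),np.round(d["centre"])) for d in manip.find_in(n,c)][:3])
E
```

```text
pics
scene {'intrinsics': array([[419.82,   0.  , 314.93],
       [  0.  , 419.82, 208.34],
       [  0.  ,   0.  ,   1.  ]]), 'origin': array([1163.64, -612.94, 1044.48]), 'orientation': array([0.71, 0.01, 0.77])}
side {'intrinsics': array([[407.93,   0.  , 326.63],
       [  0.  , 407.93, 199.79],
       [  0.  ,   0.  ,   1.  ]]), 'origin': array([320.21, 853.93, 684.85]), 'orientation': array([ 1.01, -0.01, -2.84])}
wrist {'intrinsics': array([[336.61,   0.  , 319.51],
       [  0.  , 336.61, 196.09],
       [  0.  ,   0.  ,   1.  ]]), 'tool_from_camera': array([[   0.  ,    0.25,   -0.97, -178.78],
       [   0.  ,    0.97,    0.25,   72.05],
       [   1.  ,   -0.  ,    0.  ,   -0.79],
       [   0.  ,    0.  ,    0.  ,    1.  ]])}
{'clock': 0.0, 'joints': array([-1.34,  0.3 ,  1.52,  0.  ,  1.32, -0.07]), 'qd': array([-0., -0., -0.,  0., -0., -0.]), 'effort': array([  0.  , -53.18, -35.27,   0.07,   0.02,  -0.  ]), 'eef_pos': array([ 162.37, -525.22,  204.89]), 'eef_rot': array([3.07, 1.57, 1.8 ]), 'wrist_force': array([ 0.38, -0.04,  0.87]), 'moment': array([-0.06, -0.01,  0.
[... 641 characters left out ...]
side [(0.84, array([338., 267.])), (0.42, array([181., 411.]))]
flask scene [(0.59, array([208., 405.]))]
flask side []
glue scene [(0.94, array([238., 378.])), (0.5, array([214., 257.])), (0.34, array([135., 368.]))]
glue side [(0.77, array([223., 254.])), (0.49, array([264., 320.]))]
chisel_a scene [(0.87, array([306., 196.])), (0.71, array([216., 257.])), (0.21, array([253., 278.]))]
chisel_a side [(0.81, array([226., 385.])), (0.76, array([163., 380.]))]
carved_bowl scene [(0.95, array([249., 202.]))]
carved_bowl side [(0.58, array([183., 410.])), (0.33, array([139., 356.]))]
offcut scene [(0.55, array([215., 256.])), (0.51, array([196., 389.]))]
offcut side [(0.59, array([282., 236.]))]
```

View pics/s0.png

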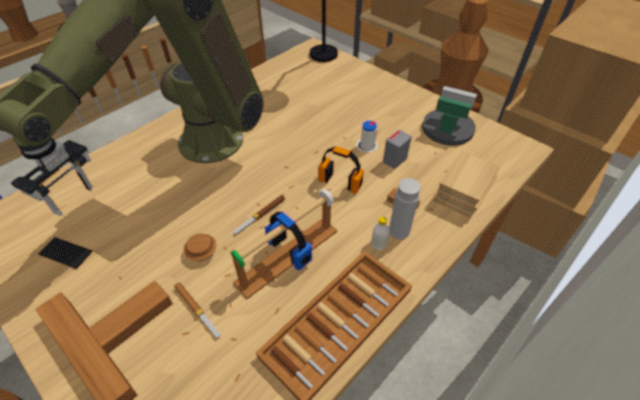

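View pics/d0.png

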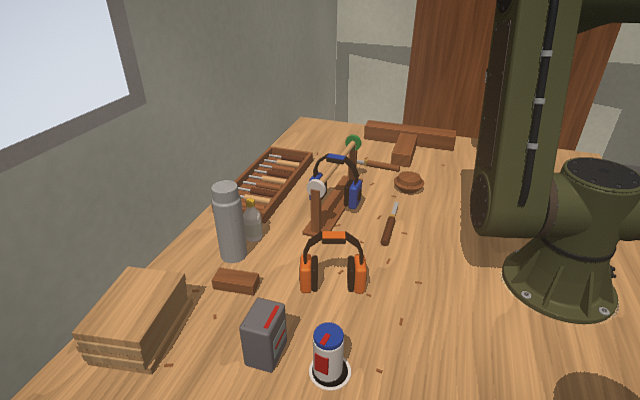

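Scene: green cap (258,238), white cap (198,327), blue crown ~(218,283), orange crown ~(151,345), canister lid (125,369). Side: green (143,353), white (186,317), blue crown (158,336), orange crown (237,334), canister lid (335,328). Its patch already shows at (365,321), facing the side camera.

```bash
python3 - <<'E'
from h import *
np.set_printoptions(precision=1,suppress=True)
P={'green':((258,238),(143,353),146),'white':((198,327),(186,317),146),'blue':((217,283),(158,336),163),'orange':((151,345),(237,334),150),'lid':((125,369),(328,328),100)}
for n,(a,b,z) in P.items():
    o1,d1=ray("scene",a);o2,d2=ray("side",b)
    t=np.linalg.lstsq(np.c_[d1,-d2],o2-o1,rcond=None)[0]
    print(n,"tri",(o1+d1*t[0]+o2+d2*t[1])/2,"scene@z",atz("scene",a,z),"side@z",atz("side",b,z))
# orange side edges at bottoms of cups
print("orange cups",atz("side",(291,307),0),atz("side",(291,359),0))
print("spot",atz("side",(373,330),0), "scanner top corners",[atz("side",p,110) for p in((301,262),(306,286),(330,272),(325,244))])
s=manip.read_state();Rt=rot(s["eef_rot"]);print(Rt)
E
```

```text
green tri [ 589.2 -318.3  144.4] scene@z [ 590.1 -318.8  146. ] side@z [ 588.5 -314.7  146. ]
white tri [612.8 -12.3 149.4] scene@z [614.7  -8.9 146. ] side@z [611.7 -21.  146. ]
blue tri [ 594.6 -155.8  168.7] scene@z [ 585.4 -154.   163. ] side@z [ 601.  -161.5  163. ]
orange tri [512.2 178.7 145.7] scene@z [521.1 176.2 150. ] side@z [506.4 180.  150. ]
lid tri [458.  380.1 103.6] scene@z [455.7 384.  100. ] side@z [458.6 377.  100. ]
orange cups [560.3 207.6   0. ] [445.2 170.4   0. ]
spot [447.6 395.6   0. ] scanner top corners [array([593.9, 362.3, 110. ]), array([546., 360., 110.]), array([548.3, 419.4, 110. ]), array([599.9, 424.3, 110. ])]
[[ 0.   1.   0.3]
 [ 0.   0.3 -1. ]
 [-1.   0.  -0. ]]
```

```bash
python3 - <<'E'
import cv2
a=cv2.imread("pics/d0.png");cv2.imwrite("pics/c1.png",cv2.resize(a[210:400,220:390],None,fx=3.1,fy=3.1,interpolation=cv2.INTER_CUBIC))
E
```

```text
(no output)
```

View pics/c1.png

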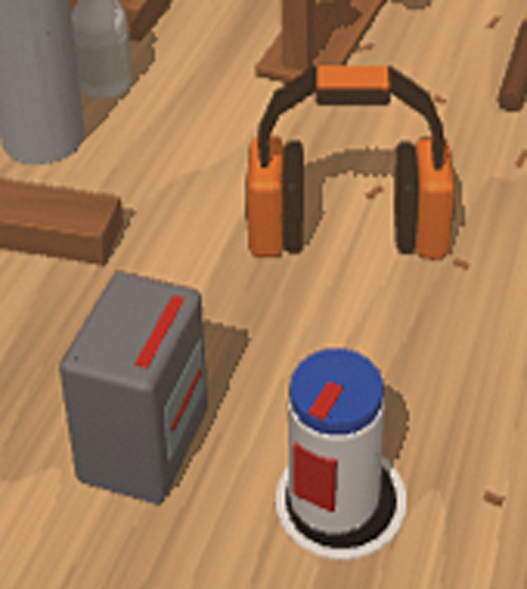

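Side crop: scanner red bar faces −x, canister stripe points left/down in the image (about +x+y in world), so it needs a clockwise turn; both pads look clear of clutter. Moving above the rail for a closer look.

Request:
step_arm:
  commands: [-0.06,0,0,10.7,0,0,0.05,-0.06,0,0,10.7,0,0,0.0,0,0.04,-0.043,0,0,0,0.0,0,0.04,-0.043,0,0,0,0.0,0,0.04,-0.043,0,0,0,0.0]
  squeeze: 10

```text
clock: 1.92
eef_pos: [292.6, -404.3, 325.6]
eef_rot: [0.837, 1.57, -0.808]
wrist_force: [0.7, -1.0, -0.2]
finger_gap: 47.4
```

Request:
step_arm:
  commands: [0,0.041,-0.043,0,0,0,0.0,0,0.041,-0.043,0,0,0,0.0,0,0.041,-0.043,0,0,0,0.0,0,0.041,-0.043,0,0,0,0.0,0,0.041,-0.043,0,0,0,0.0]

```text
clock: 2.55
eef_pos: [513.1, -204.7, 325.6]
eef_rot: [1.0, 1.57, -0.644]
wrist_force: [-0.1, -1.1, 0.2]
finger_gap: 1.0
```

Request:
step_arm:
  commands: [0,0.041,-0.043,0,0,0,0.0,0,0.041,-0.043,0,0,0,0.0,0,0,0,0,0,0,0.0]

```text
clock: 2.92
eef_pos: [601.7, -123.8, 324.0]
eef_rot: [-1.942, 1.569, 2.701]
wrist_force: [-0.2, -0.9, 0.3]
finger_gap: 0.5
```

```bash
python3 - <<'E'
from h import *
np.set_printoptions(precision=3,suppress=True)
s=manip.read_state();print(s["clock"],s["eef_pos"],s["joints"],s["qd"]);print(rot(s["eef_rot"]))
snap("wrist","w1")
for n,z in (("green_cap",146),("white_cap",146),("blue_muffs_crown",163),("blue_muffs",163),("rail",146)):
    print(n,[(round(d["score"],2),np.round(d["centre"]),atz("wrist",d["centre"],z)) for d in manip.find_in(n,"wrist")][:2])
E
```

```text
2.925 [ 601.698 -123.786  324.031] [-0.263  0.399  1.12   0.     1.625  1.378] [-0.068 -0.052  0.052 -0.014 -0.004 -0.041]
[[-0.002  0.998 -0.07 ]
 [ 0.001 -0.07  -0.998]
 [-1.    -0.002 -0.001]]
green_cap [(0.63, array([178., 504.]), array([ 585.821, -324.205,  146.   ]))]
white_cap [(0.82, array([174., 208.]), array([613.372,  -6.389, 146.   ]))]
blue_muffs_crown [(0.88, array([166., 348.]), array([ 613.938, -157.064,  163.   ]))]
blue_muffs [(0.62, array([168., 350.]), array([ 610.843, -158.792,  163.   ])), (0.45, array([187., 547.]), array([ 576.001, -362.289,  163.   ]))]
rail [(0.7, array([162., 364.]), array([ 613.754, -175.275,  146.   ]))]
```

View pics/w1.png

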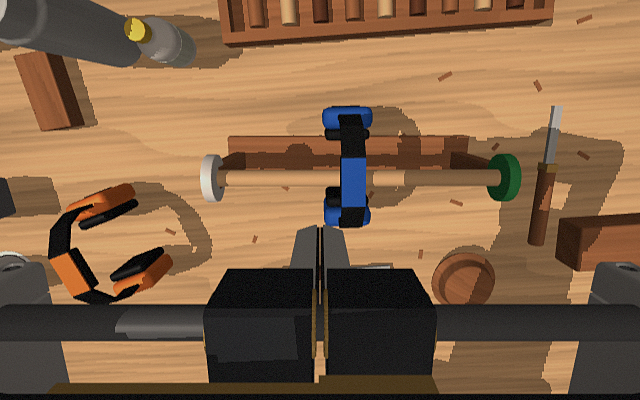

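Wrist: bar at row ~178 level with the image (tool z is parallel to it), blue crown (178,353), white cap (177,210), green cap (177,504). Descend on the white side with closed fingers and push.

Request:
step_arm:
  commands: [0.055,0.002,-0.008,0,0,0,0.0,0.055,0,0,0,0,0,0.0,0.053,0,0,0,0,0,0.0,0,0,0,0,0,0,0.0,0,0,0,0,0,0,0.0]

```text
clock: 3.85
eef_pos: [602.9, -119.4, 164.2]
eef_rot: [1.381, 1.569, -0.264]
wrist_force: [0.4, -0.8, 1.0]
finger_gap: 0.8
```

Request:
step_arm:
  commands: [0,0,0.006,0,0,0,0.0,0,0,0.006,0,0,0,0.0,0,0,0.008,0,0,0,0.0,0,0,0.008,0,0,0,0.0,0,0,0.008,0,0,0,0.0]

```text
clock: 4.47
eef_pos: [600.0, -155.2, 162.8]
eef_rot: [1.821, 1.57, 0.177]
wrist_force: [1.0, 2.5, 3.2]
finger_gap: 0.6
```

Request:
step_arm:
  commands: [0,0,0.008,0,0,0,0.0,0,0,0.008,0,0,0,0.0,0,0,0.008,0,0,0,0.0,0,0,0.008,0,0,0,0.0,0,0,0.004,0,0,0,0.0]

```text
clock: 5.1
eef_pos: [597.3, -191.1, 162.7]
eef_rot: [1.746, 1.57, 0.101]
wrist_force: [0.5, 3.0, 5.7]
finger_gap: 0.3
```

```bash
python3 - <<'E'
from h import *
np.set_printoptions(precision=3,suppress=True)
s=manip.read_state();print(s["clock"],s["eef_pos"],s["wrist_force"])
snap("wrist","w2")
E
```

```text
5.1 [ 597.341 -191.094  162.742] [0.527 3.004 5.748]
```

View pics/w2.png

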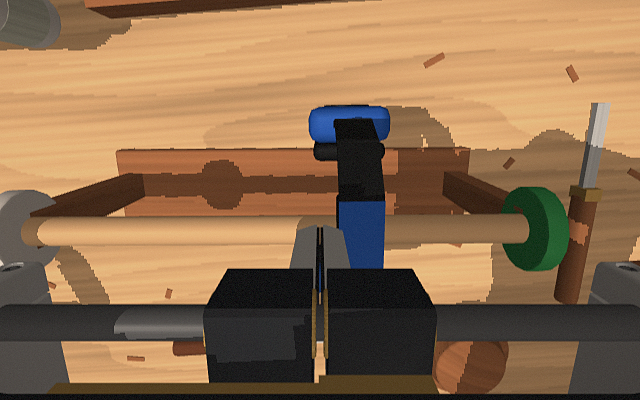

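Blue crown is square on the pushing fingers (col 340–385, row ~230). Continue.

Request:
step_arm:
  commands: [0,0,0.008,0,0,0,0.0,0,0,0.008,0,0,0,0.0,0,0,0.008,0,0,0,0.0,0,0,0.008,0,0,0,0.0,0,0,0.008,0,0,0,0.0]

```text
clock: 5.78
eef_pos: [594.4, -230.9, 162.7]
eef_rot: [1.856, 1.57, 0.212]
wrist_force: [0.4, 3.5, 6.0]
finger_gap: 0.3
```

Request:
step_arm:
  commands: [0,0,0.008,0,0,0,0.0,0,0,0.008,0,0,0,0.0,0,0,0.005,0,0,0,0.0,0,0,0.004,0,0,0,0.0,0,0,0.003,0,0,0,0.0]

```text
clock: 6.4
eef_pos: [592.3, -258.8, 162.7]
eef_rot: [1.824, 1.57, 0.18]
wrist_force: [0.3, 4.1, 6.2]
finger_gap: 0.4
```

Request:
step_arm:
  commands: [0,0,0.003,0,0,0,0.0,0,0,0.003,0,0,0,0.0,0,0,0.003,0,0,0,0.0,0,0,0.002,0,0,0,0.0]

```text
clock: 6.9
eef_pos: [591.5, -269.7, 162.7]
eef_rot: [1.747, 1.57, 0.103]
wrist_force: [0.3, 4.0, 5.4]
finger_gap: 0.7
```

Request:
step_arm:
  commands: [0,0,0.002,0,0,0,0.0,0,0,0.002,0,0,0,0.0,0,0,0.002,0,0,0,0.0,0,0,0,0,0,0,0.0]

```text
clock: 7.4
eef_pos: [591.0, -275.8, 162.7]
eef_rot: [1.168, 1.57, -0.476]
wrist_force: [0.3, 2.6, 5.7]
finger_gap: 0.5
```

```bash
python3 - <<'E'
from h import *
np.set_printoptions(precision=3,suppress=True)
s=manip.read_state();print(s["clock"],s["eef_pos"],s["wrist_force"])
snap("wrist","w3")
E
```

```text
7.4 [ 591.    -275.753  162.708] [0.323 2.56  5.687]
```

View pics/w3.png

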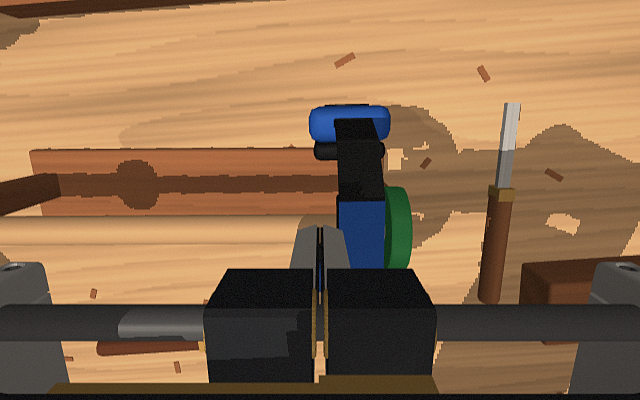

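The blue pad edge (col 385) is almost against the green disc (col 387). Feel for contact.

Request:
step_arm:
  commands: [0,0,0.0015,0,0,0,0.0,0,0,0.0015,0,0,0,0.0,0,0,0,0,0,0,0.0]

```text
clock: 7.82
eef_pos: [590.9, -278.6, 162.7]
eef_rot: [1.669, 1.57, 0.025]
wrist_force: [1.3, 3.8, 5.4]
finger_gap: 0.7
```

Request:
step_arm:
  commands: [0,0,0.002,0,0,0,0.0,0,0,0.001,0,0,0,0.0,0,0,0,0,0,0,0.0]

```text
clock: 8.2
eef_pos: [590.9, -279.1, 162.7]
eef_rot: [-3.063, 1.567, 1.577]
wrist_force: [-0.3, 18.0, 8.2]
finger_gap: 0.4
```

Contact with the cap felt (18 N). Back off, lift, and go over the orange pair.

Request:
step_arm:
  commands: [0,0,-0.004,0,0,0,0.0,0,0,-0.004,0,0,0,0.0,-0.06,0,0,0,0,0,0.0,-0.06,0,0,0,0,0,0.0,-0.03,-0.018,-0.054,0,0,0,0.0]

```text
clock: 8.82
eef_pos: [577.6, -221.7, 313.8]
eef_rot: [0.991, 1.568, -0.657]
wrist_force: [0.8, 1.3, -0.5]
finger_gap: 0.8
```

Request:
step_arm:
  commands: [0,-0.019,-0.054,0,0,0,0.0,0,-0.019,-0.054,0,0,0,0.0,0,-0.019,-0.054,0,0,0,0.0,0,-0.019,-0.054,0,0,0,0.0,0,-0.019,-0.054,0,0,0,0.094]

```text
clock: 9.45
eef_pos: [501.9, 57.8, 311.4]
eef_rot: [-0.454, 1.57, -2.099]
wrist_force: [1.6, 0.5, -0.8]
finger_gap: 7.2
```

Request:
step_arm:
  commands: [0,-0.019,-0.054,0,0,0,0.094,0,-0.019,-0.054,0,0,0,0.094,0,0,0,-10.5,0,0,0.094,0,0,0,-10.5,0,0,0.094,0,0,0,0,0,0,0.094]

```text
clock: 10.07
eef_pos: [472.8, 166.8, 311.3]
eef_rot: [-1.006, 1.57, -2.286]
wrist_force: [0.1, -0.2, -0.3]
finger_gap: 56.9
```

Request:
step_arm:
  commands: [0,0,0,0,0,0,0.094]

```text
clock: 10.2
eef_pos: [472.9, 166.7, 311.4]
eef_rot: [-0.969, 1.571, -2.252]
wrist_force: [0.6, 0.1, -0.4]
finger_gap: 67.2
```

```bash
python3 - <<'E'
from h import *
np.set_printoptions(precision=3,suppress=True)
s=manip.read_state();print(s["clock"],s["eef_pos"],s["joints"],s["wrist_force"]);print(rot(s["eef_rot"]))
a=snap("wrist","w4")
for n,z in (("orange_muffs_crown",150),("orange_muffs",150),("white_cap",146),("canister",100)):
    print(n,[(round(d["score"],2),np.round(d["centre"]),atz("wrist",d["centre"],z)) for d in manip.find_in(n,"wrist")][:2])
b=snap("side","d4")
cv2.imwrite("pics/j4.png",cv2.cvtColor(np.hstack([a[:230],b[100:330]])[:, :],cv2.COLOR_RGB2BGR)[:, :])
v=np.vstack([a[:250],b[110:360]]);cv2.imwrite("pics/j4.png",cv2.cvtColor(v,cv2.COLOR_RGB2BGR))
E
```

```text
10.2 [472.861 166.744 311.438] [ 0.266  0.129  1.484 -0.     1.529  1.549] [ 0.62   0.092 -0.397]
[[-0.     0.959  0.284]
 [-0.     0.284 -0.959]
 [-1.    -0.     0.   ]]
orange_muffs_crown [(0.74, array([132., 325.]), array([522.6  , 177.287, 150.   ]))]
orange_muffs [(0.81, array([135., 324.]), array([519.551, 177.585, 150.   ])), (0.22, array([243., 476.]), array([456.77 , -13.008, 150.   ]))]
white_cap [(0.62, array([ 99., 531.]), array([611.515,  -6.919, 146.   ]))]
canister [(0.95, array([132., 144.]), array([460.648, 374.321, 100.   ]))]
```

View pics/j4.png

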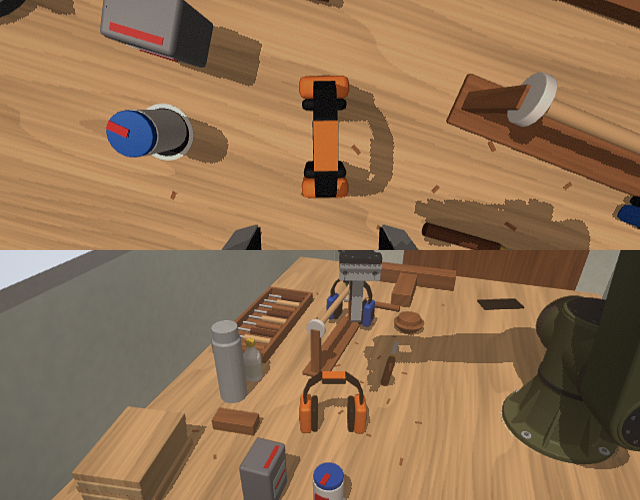

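Wrist: orange pad patch centre ≈(146,326), square to the tool; canister lid centre ≈(133,133) with stripe to (130,107). Blue is at the green end in the side view. Computing the offsets.

```bash
python3 - <<'E'
from h import *
np.set_printoptions(precision=3,suppress=True)
a=cv2.cvtColor(cv2.imread("pics/w4.png"),cv2.COLOR_BGR2HSV)
m=((a[...,0]>5)&(a[...,0]<18)&(a[...,1]>200)&(a[...,2]>130)).astype('uint8');m[:,:280]=0;m[:,370:]=0;m[230:]=0
n,l,st,c=cv2.connectedComponentsWithStats(m)
for i in range(1,n):
    if st[i,4]>150: print(st[i],c[i],atz("wrist",c[i][::-1],150))
s=manip.read_state();Rt=rot(s["eef_rot"])
p=atz("wrist",(146,326),150);print("pad",p,"tool delta",Rt.T@(p-s["eef_pos"]))
for b in [((88,324),70),((186,325),70)]: print(atz("wrist",*b))
r=((a[...,0]<8)|(a[...,0]>172))&(a[...,1]>150)&(a[...,2]>100);r[:,:95]=0;r[:,145:]=0;r[:110]=0;r[160:]=0
ys,xs=np.nonzero(r);print(len(xs),xs.min(),xs.max(),ys.mean())
b=(a[...,0]>100)&(a[...,0]<130)&(a[...,1]>120);b[:,170:]=0;b[:100]=0;b[165:]=0
yb,xb=np.nonzero(b|r);(c,ax,an)=cv2.fitEllipse(cv2.convexHull(np.c_[xb,yb].astype(np.int32)));print("lid",c,ax,atz("wrist",c[::-1],100))
q=atz("wrist",(ys.mean(),xs.mean()),100);L=atz("wrist",c[::-1],100);d=q-L;print("stripe deg",np.degrees(np.arctan2(d[1],d[0])))
# scanner top bar ends
r2=((a[...,0]<8)|(a[...,0]>172))&(a[...,1]>150)&(a[...,2]>100);r2[48:]=0;r2[:,180:]=0
y,x=np.nonzero(r2);(c,ax,an)=cv2.minAreaRect(np.c_[x,y].astype(np.float32));bx=cv2.boxPoints((c,ax,an));print(ax,[atz("wrist",q[::-1],110) for q in bx])
E
```

```text
pad [509.832 172.407 150.   ] tool delta [161.572  37.037   5.396]
[567.376 191.019  70.   ]
[453.35  154.992  70.   ]
190 106 128 128.55263157894737
lid (131.06607055664062, 133.07211303710938) (44.94182586669922, 51.67311096191406) [455.055 387.706 100.   ]
stripe deg 88.66079208291212
(55.553924560546875, 7.08791446685791) [array([556.676, 421.983, 110.   ]), array([563.702, 420.861, 110.   ]), array([564.468, 365.624, 110.   ]), array([557.37 , 366.502, 110.   ])]
```

Request:
step_arm:
  commands: [0.03,0.037,0.0055,0,0,0,0.094,0.05,0,0,0,0,0,0.094,0.05,0,0,0,0,0,0.094,0.043,0,0,0,0,0,0.094,0,0,0,0,0,0,0.06]
  squeeze: 25

```text
clock: 11.12
eef_pos: [508.5, 172.0, 136.3]
eef_rot: [-1.607, 1.565, -2.885]
wrist_force: [0.6, 0.7, -0.4]
finger_gap: 87.4
```

Request:
step_arm:
  commands: [0,0,0,0,0,0,0.0,0,0,0,0,0,0,0.0,0,0,0,0,0,0,0.0,0,0,0,0,0,0,0.0,0,0,0,0,0,0,0.0]

```text
clock: 11.75
eef_pos: [509.8, 172.4, 138.8]
eef_rot: [1.673, 1.571, 0.395]
wrist_force: [-0.9, -0.7, 0.2]
finger_gap: 37.3
```

Request:
step_arm:
  commands: [0,0,0,0,0,0,0.0,0,0,0,0,0,0,0.0,0,0,0,0,0,0,0.0]

```text
clock: 12.12
eef_pos: [509.8, 172.4, 138.6]
eef_rot: [-0.727, 1.571, -2.005]
wrist_force: [-0.9, -0.4, -0.2]
finger_gap: 25.5
```

Gripped (25.5 mm). Lift, square up, carry over the rail.

Request:
step_arm:
  commands: [-0.03,0,0,0,0,0,0.0,-0.045,0,0,0,0,0,0.0,-0.045,0,0,0,0,0,0.0,-0.045,0,0,10.5,0,0,0.0,-0.03,0,0,10.5,0,0,0.0]

```text
clock: 12.75
eef_pos: [509.8, 172.5, 335.5]
eef_rot: [1.949, 1.569, 0.298]
wrist_force: [0.4, 0.1, -1.7]
finger_gap: 26.0
```

Request:
step_arm:
  commands: [0,0.0055,0.0175,0,0,0,0.0,0,0.0115,0.0375,0,0,0,0.0,0,0.0115,0.0375,0,0,0,0.0,0,0.0115,0.0375,0,0,0,0.0,0,0.0115,0.0375,0,0,0,0.0]

```text
clock: 13.38
eef_pos: [548.6, -0.8, 331.3]
eef_rot: [-1.517, 1.568, 3.127]
wrist_force: [0.6, -0.6, -3.1]
finger_gap: 25.7
```

Request:
step_arm:
  commands: [0,0.0115,0.0375,0,0,0,0.0,0,0.0115,0.0375,0,0,0,0.0,0,0.0115,0.0375,0,0,0,0.0,0,0.0115,0.0375,0,0,0,0.0,0,0.0115,0.0375,0,0,0,0.0]

```text
clock: 14.0
eef_pos: [591.8, -192.1, 331.1]
eef_rot: [-1.834, 1.568, 2.81]
wrist_force: [1.1, 0.1, -2.0]
finger_gap: 26.0
```

Request:
step_arm:
  commands: [0,0.0055,0.0175,0,0,0,0.0,0,0,0,0,0,0,0.0,0,0,0,0,0,0,0.0]

```text
clock: 14.38
eef_pos: [596.4, -206.5, 333.3]
eef_rot: [-2.376, 1.57, 2.264]
wrist_force: [0.9, 0.5, -1.6]
finger_gap: 25.5
```

```bash
python3 - <<'E'
from h import *
np.set_printoptions(precision=3,suppress=True)
s=manip.read_state();print(s["clock"],s["eef_pos"],s["finger_gap"],s["wrist_force"]);print(rot(s["eef_rot"]))
a=snap("wrist","w5");b=snap("side","d5")
for n,z in (("white_cap",146),("green_cap",146)):
    print(n,[(round(d["score"],2),np.round(d["centre"]),atz("wrist",d["centre"],z)) for d in manip.find_in(n,"wrist")][:2])
v=np.vstack([a[:320],cv2.resize(b[20:250,240:480],None,fx=1.2,fy=1.2)[:, :].copy() if 0 else b[60:320]]);cv2.imwrite("pics/j5.png",cv2.cvtColor(v,cv2.COLOR_RGB2BGR))
E
```

```text
14.375 [ 596.436 -206.544  333.338] 25.514190254479757 [ 0.931  0.493 -1.608]
[[-0.     0.997 -0.072]
 [ 0.    -0.072 -0.997]
 [-1.    -0.    -0.   ]]
white_cap []
green_cap [(0.73, array([180., 429.]), array([ 584.563, -326.903,  146.   ]))]
```

View pics/j5.png

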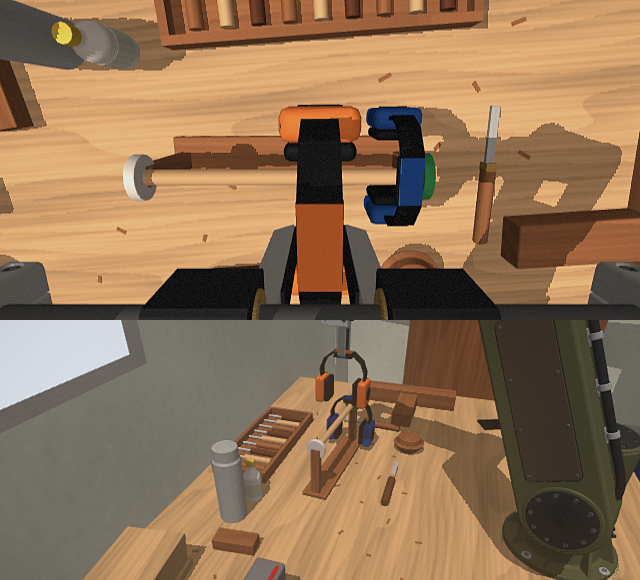

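Orange is held upright and square, 40 mm clear of the blue; the bar (row ~177) gives x≈596 under it, matching the TCP. Lower it.

Request:
step_arm:
  commands: [0.04,0,0,0,0,0,0.0,0.04,0,0,0,0,0,0.0,0.04,0,0,0,0,0,0.0,0.03,0,0,0,0,0,0.0,0.015,0,0,0,0,0,0.0]

```text
clock: 15.2
eef_pos: [596.2, -206.9, 167.3]
eef_rot: [-1.881, 1.569, 2.758]
wrist_force: [0.3, -0.7, -2.6]
finger_gap: 26.0
```

Request:
step_arm:
  commands: [0.005,0,0,0,0,0,0.0,0,0,0,0,0,0,0.0]

```text
clock: 15.45
eef_pos: [596.9, -207.5, 164.5]
eef_rot: [1.273, 1.57, -0.372]
wrist_force: [-0.1, 0.3, -2.4]
finger_gap: 25.9
```

Request:
step_arm:
  commands: [0.002,0,0,0,0,0,0.0,0.002,0,0,0,0,0,0.0,0,0,0,0,0,0,0.0]

```text
clock: 15.82
eef_pos: [596.5, -207.5, 159.7]
eef_rot: [1.798, 1.571, 0.154]
wrist_force: [-0.8, 0.1, -2.4]
finger_gap: 25.6
```

Request:
step_arm:
  commands: [0.001,0,0,0,0,0,0.0,0,0,0,0,0,0,0.0]

```text
clock: 16.08
eef_pos: [596.6, -207.5, 159.4]
eef_rot: [1.233, 1.57, -0.412]
wrist_force: [-2.7, 0.7, 5.1]
finger_gap: 25.6
```

Seated on the bar (force flipped). Release with limited opening and lift.

Request:
step_arm:
  commands: [0,0,0,0,0,0,0.03,0,0,0,0,0,0,0.045,0,0,0,0,0,0,0.05,0,0,0,0,0,0,0.05,-0.01,0,0,0,0,0,0.05]

```text
clock: 16.7
eef_pos: [596.3, -207.4, 168.3]
eef_rot: [-1.889, 1.569, 2.75]
wrist_force: [-0.4, 0.3, 0.6]
finger_gap: 50.2
```

Request:
step_arm:
  commands: [-0.03,0,0,0,0,0,0.05,-0.05,0,0,0,0,0,0.05,-0.05,0,0,0,0,0,0.05,-0.04,0,0,0,0,0,0.05,0,0,0,0,0,0,0.05]

```text
clock: 17.32
eef_pos: [597.0, -207.7, 342.7]
eef_rot: [1.258, 1.564, -0.387]
wrist_force: [0.4, -0.5, -0.9]
finger_gap: 50.1
```

```bash
python3 - <<'E'
from h import *
np.set_printoptions(precision=3,suppress=True)
s=manip.read_state();print(s["clock"],s["eef_pos"],s["finger_gap"],s["wrist_force"],s["joints"])
a=snap("wrist","w6");b=snap("side","d6")
c=cv2.resize(b[110:240,240:480],None,fx=2.5,fy=2.5)
v=np.zeros((250+325,640,3),np.uint8);v[:250]=a[:250];v[250:,:600]=c
cv2.imwrite("pics/j6.png",cv2.cvtColor(v,cv2.COLOR_RGB2BGR))
E
```

```text
17.325 [ 597.007 -207.654  342.707] 50.05080226611172 [ 0.35  -0.455 -0.879] [-0.393  0.438  1.024  0.     1.673  1.252]
```

View pics/j6.png

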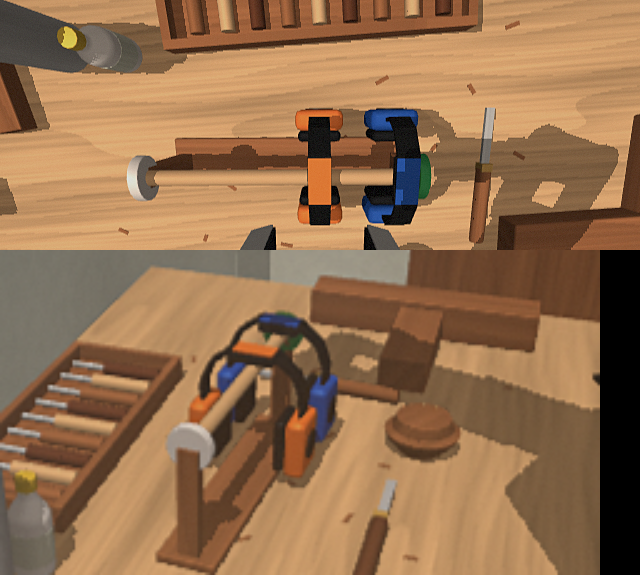

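Both pairs hang straight: orange (180,319) free of the fingers, blue (180,408) against the green disc. Go to the canister, turning the jaws ccw so the later clockwise turn has room.

Request:
step_arm:
  commands: [0,-0.0182,-0.0546,0,0,0,0.05,0,-0.0182,-0.0546,0,0,0,0.05,0,-0.0182,-0.0546,0,0,0,0.05,0,-0.0182,-0.0546,0,0,0,0.05,0,-0.0182,-0.0546,0,0,0,0.05]

```text
clock: 18.05
eef_pos: [524.8, 73.1, 337.3]
eef_rot: [-1.444, 1.569, -3.088]
wrist_force: [0.9, 0.4, 0.6]
finger_gap: 49.9
```

Request:
step_arm:
  commands: [0,-0.0182,-0.0546,0,0,0,0.094,0,-0.0182,-0.0546,0,0,0,0.094,0,-0.0182,-0.0546,0,0,0,0.094,0,-0.0182,-0.0546,0,0,0,0.094,0,-0.0182,-0.0546,0,0,0,0.094]

```text
clock: 18.68
eef_pos: [454.2, 352.0, 337.2]
eef_rot: [-0.862, 1.569, -2.507]
wrist_force: [0.4, 0.3, 0.6]
finger_gap: 93.3
```

Request:
step_arm:
  commands: [0,0,0,-10.4,0,0,0.094,0,0,0,-10.4,0,0,0.094,0,0,0,-10.4,0,0,0.094,0,0,0,-10.4,0,0,0.094,0,0,0,-10.4,0,0,0.094]

```text
clock: 19.3
eef_pos: [455.0, 350.2, 337.1]
eef_rot: [-1.826, 1.568, -2.557]
wrist_force: [0.4, -0.1, -0.1]
finger_gap: 94.1
```

Request:
step_arm:
  commands: [0,0,0,-10.4,0,0,0.094,0,0,0,-10.4,0,0,0.094,0,0,0,-10.4,0,0,0.094,0,0,0,-10.4,0,0,0.094,0,0,0,0,0,0,0.094]

```text
clock: 19.92
eef_pos: [455.0, 350.3, 337.4]
eef_rot: [-2.523, 1.569, -2.535]
wrist_force: [0.5, -0.2, 0.4]
finger_gap: 93.9
```

```bash
python3 - <<'E'
from h import *
np.set_printoptions(precision=3,suppress=True)
s=manip.read_state();print(s["clock"],s["eef_pos"],s["finger_gap"],s["joints"]);print(rot(s["eef_rot"]))
a=snap("wrist","w7")
print([(round(d["score"],2),np.round(d["centre"]),atz("wrist",d["centre"],60)) for d in manip.find_in("canister","wrist")][:2])
cv2.imwrite("pics/w7c.png",cv2.cvtColor(a[:300],cv2.COLOR_RGB2BGR))
E
```

```text
19.925 [455.018 350.264 337.355] 93.92826583543479 [ 0.592  0.298  1.223 -0.     1.622  0.604]
[[-0.002  0.012  1.   ]
 [-0.001  1.    -0.012]
 [-1.    -0.001 -0.002]]
[(0.75, array([134., 318.]), array([453.469, 392.592,  60.   ]))]
```

View pics/w7c.png

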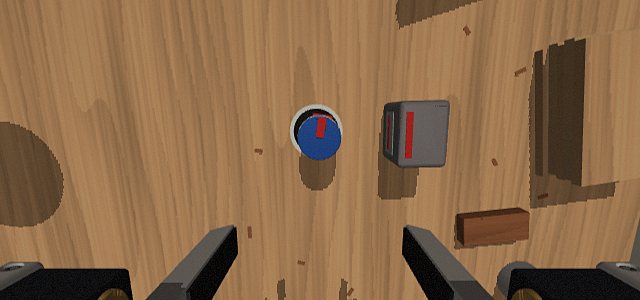

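Stripe points image-up (+y), from (137,320) to (115,321); scanner bar is vertical at col 408: the canister needs ≈ −90°.

```bash
python3 - <<'E'
from h import *
np.set_printoptions(precision=1,suppress=True)
a=cv2.cvtColor(cv2.imread("pics/w7.png"),cv2.COLOR_BGR2HSV)
r=((a[...,0]<8)|(a[...,0]>172))&(a[...,1]>150)&(a[...,2]>100);b=(a[...,0]>100)&(a[...,0]<130)&(a[...,1]>120)
w=np.zeros(r.shape,bool);w[95:175,285:350]=1
ys,xs=np.nonzero(b&w);cy,cx=(ys.min()+ys.max())/2,(xs.min()+xs.max())/2;print(xs.min(),xs.max(),ys.min(),ys.max())
L=atz("wrist",(cy,cx),100);print("lid",L)
ys,xs=np.nonzero(r&w&(np.arange(400)[:,None]>117));q=atz("wrist",(ys.mean(),xs.mean()),100);d=q-L;print("deg",np.degrees(np.arctan2(d[1],d[0])))
w2=np.zeros_like(w);w2[100:170,400:420]=1
y,x=np.nonzero(r&w2);f=np.polyfit(y,x,1);print("bar slope deg",np.degrees(np.arctan(f[0])))
print("spot L/R/T",[atz("wrist",p,0) for p in((128,290),(128,342.5),(104,316))])
E
```

```text
294 340 109 159
lid [452.4 394.9 100. ]
deg 60.703393346995014
bar slope deg -2.735868751128526
spot L/R/T [array([410.9, 397.7,   0. ]), array([489.9, 396.5,   0. ]), array([450.6, 432. ,   0. ])]
```

Request:
step_arm:
  commands: [0.02,0.041,-0.0015,0,0,0,0.094,0.055,0,0,0,0,0,0.094,0.055,0,0,0,0,0,0.094,0.055,0,0,0,0,0,0.094,0.045,0,0,0,0,0,0.094]
  squeeze: 12

```text
clock: 20.65
eef_pos: [453.5, 391.0, 106.1]
eef_rot: [-2.483, 1.569, -2.498]
wrist_force: [0.3, -0.4, 0.6]
finger_gap: 94.1
```

Request:
step_arm:
  commands: [0.035,0,0,0,0,0,0.094,0.017,0,0,0,0,0,0.094,0,0,0,0,0,0,0.07,0,0,0,0,0,0,0.05,0,0,0,0,0,0,0.05]

```text
clock: 21.28
eef_pos: [454.7, 391.8, 57.9]
eef_rot: [0.677, 1.569, 0.665]
wrist_force: [-0.1, -0.2, 0.5]
finger_gap: 67.4
```

Request:
step_arm:
  commands: [0,0,0,0,0,0,0.045,0,0,0,0,0,0,0.045,0,0,0,0,0,0,0.045]

```text
clock: 21.65
eef_pos: [454.4, 391.6, 57.2]
eef_rot: [0.657, 1.57, 0.646]
wrist_force: [-1.4, -0.2, 5.9]
finger_gap: 55.6
```

Gripped at 55.6 mm. Turn clockwise 87°.

Request:
step_arm:
  commands: [0,0,0,9.7,0,0,0.045,0,0,0,9.7,0,0,0.045,0,0,0,9.7,0,0,0.045,0,0,0,9.7,0,0,0.045,0,0,0,9.7,0,0,0.045]

```text
clock: 22.28
eef_pos: [454.7, 391.7, 57.2]
eef_rot: [1.303, 1.569, 0.44]
wrist_force: [1.5, -0.4, 4.0]
finger_gap: 55.9
```

Request:
step_arm:
  commands: [0,0,0,9.7,0,0,0.045,0,0,0,9.7,0,0,0.045,0,0,0,9.7,0,0,0.045,0,0,0,9.7,0,0,0.045,0,0,0,0,0,0,0.045]

```text
clock: 22.9
eef_pos: [454.6, 391.5, 57.2]
eef_rot: [1.981, 1.57, 0.444]
wrist_force: [0.0, -1.4, 5.9]
finger_gap: 55.9
```

Request:
step_arm:
  commands: [0,0,0,0,0,0,0.065,0,0,0,0,0,0,0.08,0,0,0,0,0,0,0.09,0,0,0,0,0,0,0.09,-0.02,0,0,0,0,0,0.09]

```text
clock: 23.52
eef_pos: [453.5, 390.9, 75.5]
eef_rot: [-0.966, 1.568, -2.501]
wrist_force: [-0.1, -0.6, -0.7]
finger_gap: 90.2
```

Request:
step_arm:
  commands: [-0.05,0,0,0,0,0,0.09,-0.06,0,0,0,0,0,0.09,-0.06,0,0,0,0,0,0.09,-0.06,0,0,0,0,0,0.09,0,-0.05,0,0,0,0,0.09]

```text
clock: 24.15
eef_pos: [406.3, 390.4, 311.5]
eef_rot: [2.22, 1.562, 0.684]
wrist_force: [-0.5, 1.7, -1.1]
finger_gap: 89.9
```

Request:
step_arm:
  commands: [0,0,0,0,0,0,0.09]

```text
clock: 24.28
eef_pos: [402.4, 389.8, 307.6]
eef_rot: [2.382, 1.569, 0.85]
wrist_force: [1.1, 0.5, 0.2]
finger_gap: 90.2
```

```bash
python3 - <<'E'
from h import *
np.set_printoptions(precision=3,suppress=True)
s=manip.read_state();print(s["clock"],s["eef_pos"],s["joints"]);print(rot(s["eef_rot"]))
a=snap("wrist","w8");b=snap("side","d8")
v=np.zeros((570,800,3),np.uint8);v[:190,:640]=a[30:220]
v[190:,:400]=cv2.resize(b[290:400,220:335],(400,380));v[190:,400:]=cv2.resize(b[120:240,270:390],(400,380))
cv2.imwrite("pics/j8.png",cv2.cvtColor(v,cv2.COLOR_RGB2BGR))
E
```

```text
24.275 [402.373 389.803 307.627] [0.704 0.268 1.328 0.    1.545 2.237]
[[ 0.001  0.999  0.038]
 [ 0.001  0.038 -0.999]
 [-1.     0.001 -0.001]]
```

View pics/j8.png

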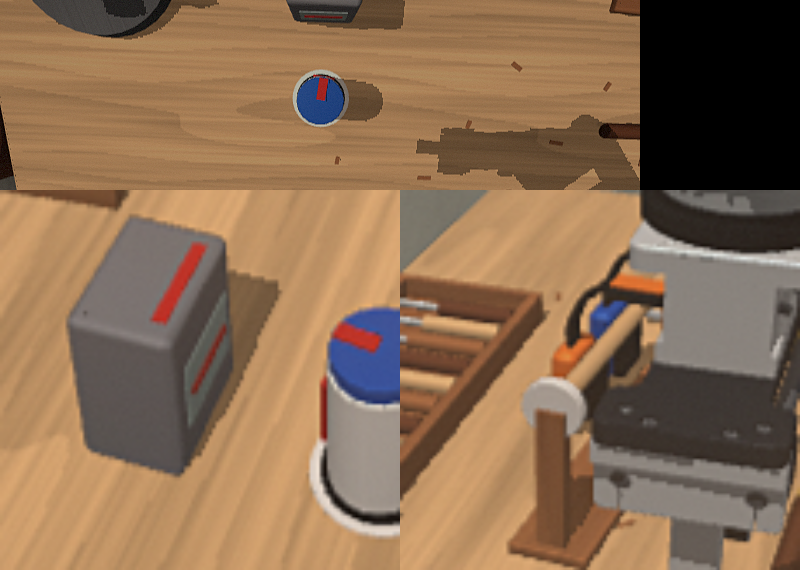

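The canister is upright on its spot with the stripe pointing towards the scanner, and slightly to the right in the image. I'll measure the angle and check the hung pairs.

```bash
python3 - <<'E'
from h import *
np.set_printoptions(precision=1,suppress=True)
a=cv2.cvtColor(cv2.imread("pics/w8.png"),cv2.COLOR_BGR2HSV)
r=((a[...,0]<8)|(a[...,0]>172))&(a[...,1]>150)&(a[...,2]>100);b=(a[...,0]>100)&(a[...,0]<130)&(a[...,1]>150)&(a[...,2]>70)
w=np.zeros(r.shape,bool);w[98:165,285:360]=1
l,(n)=None,None
yb,xb=np.nonzero((b|(r&(np.arange(400)[:,None]>108)))&w);(c,ax,an)=cv2.fitEllipse(cv2.convexHull(np.c_[xb,yb].astype(np.int32)));print("lid px",c,ax)
L=atz("wrist",c[::-1],100);print("lid",L)
ys,xs=np.nonzero(r&w);print(ys.min(),ys.max(),xs.min(),xs.max())
for k in(ys<108,ys>=108):
    q=atz("wrist",(ys[k].mean(),xs[k].mean()),100);d=q-L;print(k.sum(),"deg from centre",np.degrees(np.arctan2(d[1],d[0])))
f=np.polyfit(ys[ys>110],xs[ys>110],1);print("stripe slope deg",np.degrees(np.arctan(f[0])))
w2=np.zeros_like(w);w2[30:52,290:365]=1;y,x=np.nonzero(r&w2);print("window line",len(x),x.min(),x.max(),atz("wrist",(y.mean(),x.mean()),55),"slope",np.degrees(np.arctan(np.polyfit(x,y,1)[0])))
wh=(a[...,1]<60)&(a[...,2]>150);wh[:95]=0;wh[165:]=0;wh[:,:285]=0;wh[:,355:]=0
y,x=np.nonzero(wh);(c,ax,an)=cv2.fitEllipse(cv2.convexHull(np.c_[x,y].astype(np.int32)));print("rim",c,ax,atz("wrist",c[::-1],0))
E
```

```text
lid px (319.98193359375, 130.10340881347656) (46.31199645996094, 46.946163177490234)
lid [454.1 392.2 100. ]
105 129 313 333
10 deg from centre 10.566501621997295
190 deg from centre -7.393957264456092
stripe slope deg -8.678511591762135
window line 11 305 313 [548.5 407.   55. ] slope 2.9609361341638105
rim (320.1337585449219, 127.76748657226562) (55.4503173828125, 57.160400390625) [451.7 391.8   0. ]
```

The stripe is about −7° off and the scanner within about ±3°, so it is inside tolerance. A 5° nudge back adds margin at little cost.

Request:
step_arm:
  commands: [0,0.052,0,0,0,0,0.094,0.055,0,0,0,0,0,0.094,0.055,0,0,0,0,0,0.094,0.055,0,0,0,0,0,0.094,0.045,0,0,0,0,0,0.094]

```text
clock: 25.0
eef_pos: [456.5, 390.8, 93.5]
eef_rot: [-0.923, 1.569, -2.459]
wrist_force: [1.9, 0.4, 0.1]
finger_gap: 94.0
```

Request:
step_arm:
  commands: [0.03,0,0,0,0,0,0.094,0.01,0,0,0,0,0,0.094,0,0,0,0,0,0,0.07,0,0,0,0,0,0,0.05,0,0,0,0,0,0,0.045]

```text
clock: 25.62
eef_pos: [456.6, 391.9, 57.7]
eef_rot: [2.197, 1.569, 0.662]
wrist_force: [0.4, -0.0, -0.0]
finger_gap: 67.2
```

Request:
step_arm:
  commands: [0,0,0,0,0,0,0.045,0,0,0,0,0,0,0.045,0,0,0,-2.5,0,0,0.045,0,0,0,-2.5,0,0,0.045,0,0,0,0,0,0,0.045]

```text
clock: 26.25
eef_pos: [456.4, 391.8, 57.1]
eef_rot: [2.085, 1.57, 0.638]
wrist_force: [-0.0, 0.0, 5.3]
finger_gap: 55.7
```

Request:
step_arm:
  commands: [0,0,0,0,0,0,0.065,0,0,0,0,0,0,0.08,0,0,0,0,0,0,0.09,0,0,0,0,0,0,0.09,-0.02,0,0,0,0,0,0.09]

```text
clock: 26.88
eef_pos: [455.5, 391.0, 75.5]
eef_rot: [-1.043, 1.568, -2.49]
wrist_force: [-0.1, -0.0, -0.3]
finger_gap: 90.2
```

Request:
step_arm:
  commands: [-0.05,0,0,0,0,0,0.09,-0.06,0,0,0,0,0,0.09,-0.06,0,0,0,0,0,0.09,-0.06,0,0,0,0,0,0.09,0,-0.05,0,0,0,0,0.09]

```text
clock: 27.5
eef_pos: [408.7, 386.2, 311.6]
eef_rot: [2.127, 1.561, 0.678]
wrist_force: [-0.3, 0.8, -0.5]
finger_gap: 89.7
```

Request:
step_arm:
  commands: [0,-0.03,0,0,0,0,0.09,0,0,0,0,0,0,0.09]

```text
clock: 27.75
eef_pos: [375.6, 381.7, 307.4]
eef_rot: [2.22, 1.57, 0.774]
wrist_force: [0.0, 0.3, 0.8]
finger_gap: 90.1
```

```bash
python3 - <<'E'
from h import *
np.set_printoptions(precision=1,suppress=True)
s=manip.read_state();print(s["clock"],s["eef_pos"],s["joints"]);T=rot(s["eef_rot"])
im=snap("wrist","w9");sc=snap("scene","s9");d=snap("side","d9");a=cv2.cvtColor(im,cv2.COLOR_RGB2HSV)
print("tool y deg",np.degrees(np.arctan2(T[1,1],T[0,1])))
r=((a[...,0]<8)|(a[...,0]>172))&(a[...,1]>150)&(a[...,2]>100)
rc=proj("wrist",(454.5,391.7,100));print(rc);y0,x0=map(int,rc)
v=np.zeros((600,800,3),np.uint8)
v[:300,:400]=cv2.resize(im[max(y0-100,0):y0+50,220:420],(400,300));v[:300,400:]=cv2.resize(d[270:400,210:383],(400,300))
v[300:,:400]=cv2.resize(sc[90:240,310:510],(400,300));v[300:,400:]=cv2.resize(sc[180:330,180:380],(400,300))
cv2.imwrite("pics/j9.png",cv2.cvtColor(v,cv2.COLOR_RGB2BGR))
w=np.zeros(r.shape,bool);w[y0-18:y0+10,x0-15:x0+20]=1
ys,xs=np.nonzero(r&w);q=atz("wrist",(ys.mean(),xs.mean()),100)-[454.5,391.7,100];print(len(xs),"stripe",np.degrees(np.arctan2(q[1],q[0])),"slope",np.degrees(np.arctan(np.polyfit(ys,xs,1)[0])))
E
```

```text
27.75 [375.6 381.7 307.4] [0.7 0.2 1.4 0.  1.5 2.2]
tool y deg 7.152562441112271
(np.float64(104.57500658843519), np.float64(320.18164757392395))
170 stripe -1.1842096038301642 slope -8.090751197090375
```

View pics/j9.png

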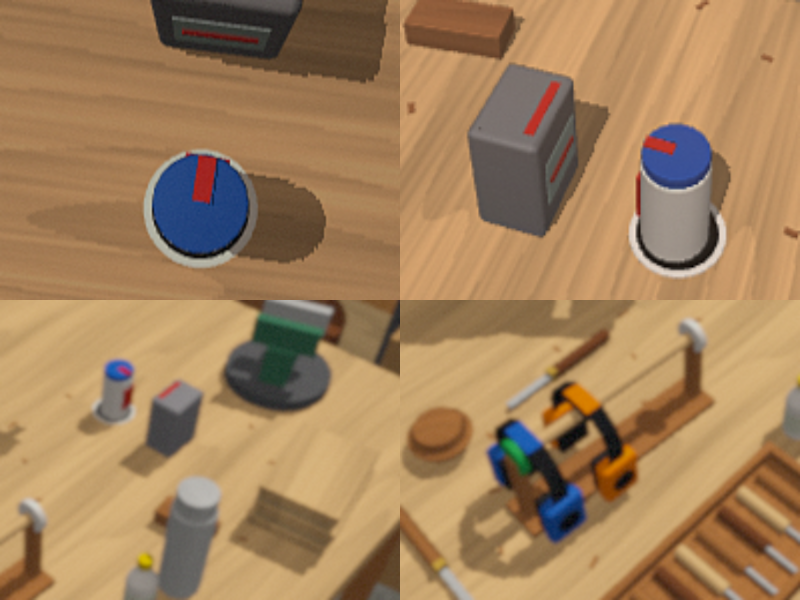

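Final view: the canister sits centred on its spot with the stripe about −1° and the window centred ahead of it. Both pairs hang straight, with blue against the green cap. Handing in.

```bash
python3 -c "
from cell import manip
print(manip.sign_off())"
```

```text
the job is handed in; nothing more can be done
None
```

The job is handed in, at about 28 s of the 72 s allowed; the sign-off gave no verdict.

- **Blue pair:** I pushed it along the bar with closed fingers until it met the green cap, where the force rose to 18 N. It stayed on the rail, and the last pictures show it against the cap.
- **Orange pair:** I pinched it by the crown pad and hung it about 95 mm along the bar from the blue pair. When I let go, it hung straight and square, with nothing touching it.
- **Canister:** I turned it about 87° clockwise where it stood, then 5° back. It stands upright and, by my estimate, within about 5 mm of the spot's centre. The stripe points about −1° from straight ahead.
- **Where checks disagreed:** the readings of the stripe's angle differed by a few degrees, and so did those of the scanner's own direction (about −3° to +1°). All of them are well inside the 15° allowed.
- **Bystanders:** I saw none of them moved in the last pictures, but I did not measure their positions.

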